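# Slide a flat joining plate out of its lane and lay it on the counting scale

### The arm

A 6-joint arm with a two-finger parallel gripper is mounted at the origin on the work surface. World frame = base frame: x ahead of the robot, y to its left, z up, the work surface at z = 0. Lengths are in mm, angles in degrees, forces in N, time in s.
With the tool pointing down it reaches from about 300 to 850 mm from the base axis. Payload 4.2 kg.
Tool frame: the origin (TCP) lies on the mounting face of the last link; the fingertips stand 191 mm ahead of it and the grasp point (between the pads) lies 172 mm ahead of it; z points along the fingers, y is the direction in which the jaws open and shut (so a half turn about z gives the same grasp; the last joint's range is limited). The gripper opens to 91 mm and grips with 3 to 60 N. Pads are 32 mm wide; open, the fingers measure 118 mm over their backs; the gripper's body (76 mm by 178 mm) begins 60 mm behind the grasp point.
Start: joints at [-77.349, 18.312, 89.639, -0, 72.044, -1.146], TCP at [137.124, -558.408, 404.776] pointing down, gripper open.
Joint ranges: [-177.97, 177.97], [-48.28, 115.42], [12.27, 149.76], [-77.06, 257.06], [2.81, 150.46], [-146.56, 146.56]. Speed limits (degrees/s): [147.25, 147.25, 180, 180, 180, 180].

### API

Orientations are given as [roll, pitch, yaw] about the fixed x, y, z axes, in that order (R = Rz(yaw) Ry(pitch) Rx(roll)).
In Python, from workcell import env gives the robot as it stands.
- The arm moves only by the shell command python3 -m handwheel 'ROWS' [FORCE]. ROWS is JSON, a list of rows, each an object with "gripper": the opening in per cent of the stroke, from 0 (shut) to 100 (fully open); "travel": the shift along the tool's x, y, z in m, a list of three; "twist": the turn about the tool's z in rad. In form: [{"gripper": gripper, "travel": [x, y, z], "twist": twist}, ...]. A call has 1 to 5 rows; each row shifts and turns the commanded pose from where the row before left it, along the tool's axes as they then stand; what a row does not reach is not made up. A row lasts 1/12 s, in which the tool goes at most 41.7 mm and 7.16 degrees, less where a joint would pass 70% of its speed; a pose out of reach is approached as far as the arm can. A call with a gripper value outside its range is refused whole. The fingers move at their own pace and stop on an object; FORCE is the grip in N (left out, the last holds). Time passes only in rows, so rows that do not move let the fingers close. It gives the time, the measured TCP pose, the force and the opening at its end, in the units of the state.
- env.state(): the state, without advancing time (a new reading comes with each control period).
- env.grab_frame(name): name is "scene" or "top" or "wrist"; returns a dict with "frame" (384x512x3 uint8, red, green, blue), "intrinsics" (3x3 intrinsics, pixels), "extrinsics" (4x4, takes a point from camera to world coordinates). Camera axes: x right, y down, z forward; pixel columns grow to the right and rows downward; lengths in mm; the calibration is good to about 2 mm. A picture is of the moment at which its call begins. There is no depth.
- env.job_done(): hands the job in, once; it reports no verdict.
Trained networks look in the newest picture that a camera, given by its name, has taken for a name from the list of things; names that differ only in an ending like _2 or _b are one class to them, and where a whole thing is asked for, a point or a joint stands for the part that bears it (a point fixed in the world has none). Each returns a list of dicts, best first, with "confidence" (0 to 1); they miss things now and then, are a little off and sometimes report something else, mostly with a low value. They report only what shows in the picture. A call takes as long as a camera call. They do not tell look-alikes from the thing itself.
- env.trace(camera, thing): "pixels" (384x512 bool, what is visible of it) and "uv" ([column, row] in pixels, amid what is visible of it).
- env.pinpoint(camera, thing): "uv" ([column, row] in pixels: a listed point, or the origin of a listed thing).
The state is a dict: "time_s": time; "qpos": joint angles; "qvel": joint speeds; "effort": joint torques, N m; "ee_pos": TCP position; "ee_rot": TCP orientation; "force": force on the tool from outside, world axes, zero at the start; "torque": the same for the moment, N m; "gripper_width": finger opening in mm.
Only numpy, scipy, OpenCV 4.12 (cv2) and the standard library are available. Lean on these libraries where they do the work, as an engineer would, in place of code of your own. Each camera call takes 0.05 s, during which the arm holds its last target. There are 200 camera calls.

### The job

Take the long flat steel plate (the longest of the three) out of its lane on the picking rack and lay it flat on the pan of the bench scale. It is too thin and too closely fenced to grip where it lies: press on it lightly from above and slide it out over the rack's open front edge until enough sticks out to take it by its two long sides, lift it off and set it down gently near the middle of the pan, then let go. Do not bear down hard on the plate or the rack (about 3 kg of push marks it), do not drop it, and leave the two shorter plates, the carton and the jar as they are.

Things in the scene. Friction and masses are not known exactly. Their poses are not given: they have to be found in the camera images.
- plate: Long flat steel plate, 180 x 50 x 3 mm (x, y, z), a slot 26 x 9 mm, 62 mm either side of its middle. 0.13 to 0.25 kg. Origin: centre of underside; its -x end faces the rack's open front. Lies level in one of 3 lanes, rear end 2 to 8 mm from the back stop. Deck friction 0.2 to 0.4, less than rubber tips have on it: a push down of 5 to 12 N on its rear half, kept up all the way, carries it along.
- plate_front (a point): Middle of the plate's front (-x) end, on its top face, 90 mm from the plate's middle.
- rack: Rack, 230 (x) x 210 mm (y); origin: centre of underside; +x to the back. Deck top 100 mm up at front and rear, 12 thick, front edge x=-115; body below set back 20. Deck is worn hollow by a few mm from x=-75 to 85, so a pushed plate dips and tips as it moves. Lanes y=-64, 0, 64, 54 clear between strips 10 wide, 6 high: no room for fingers beside or behind plates. Back stop 14 high, face x=105.
- rack_edge (a point): Middle of the top front edge of the rack's deck, 100 mm above the table.
- pan: Fixed square steel pan of the bench scale, 110 x 110 mm, 10 mm thick, on a stem; origin: centre of its top face, 90 mm above the table; x, y along its sides, -x on the display side, nearest the robot. The grey housing below is 45 mm high, x from -50 to 100 mm, y to 80 mm either side. The plate is longer than the pan: the held end may stick out over any of its edges.
- short_a: Bystander: flat steel plate 70 x 50 x 3 mm with one square window, lying in another lane of the rack. Origin: centre of its underside.
- short_b: Bystander: flat steel plate 62 x 50 x 3 mm with two small square holes, lying in the remaining lane. Origin: centre of its underside.
- carton: Bystander: cardboard carton 80 x 60 x 60 mm standing on the table. Origin: centre of its underside.
- jar: Bystander: clear plastic jar, 60 mm across, 80 mm high, on the table. Origin: centre of its underside.
There are look-alikes about, which are no part of the job. What is shaped like the part that bears pan but orange or purple is not meant. Several things have the shape of the plate; the one meant has the colours described above.

How it is judged:
By the outcome, as a careful person would: the job done as asked, in the order asked, and still so for the second after the job is handed in, with the robot touching nothing.
It also fails if it takes over 64 s, if anything falls off the work surface, if the arm or the gripper's body presses on something with over 40 N, if the wrist force passes 120 N, or if a joint passes its speed limit or range.

## Working session

There is one attempt and no reset: what is moved stays moved. The work goes in short steps, Python scripts to look and compute and a shell command to move; the robot and the scene stay as the last step left them, time stands still between calls to the robot, and variables do not carry over. Pictures are saved under pics/ and viewed, about 8 in all and at most 12, crops included, and the job is handed in when it is done.

```bash
mkdir -p pics; ls; cat > h.py <<'E'
from workcell import env
import numpy as np, cv2
def grab(n):
    f=env.grab_frame(n); return f['frame'],np.array(f['intrinsics']),np.array(f['extrinsics'])
def save(n,fn): 
    f,K,E=grab(n); cv2.imwrite('pics/'+fn,f[:,:,::-1]); return f,K,E
def toworld(uv,K,E,z):
    d=E[:3,:3]@np.linalg.inv(K)@np.array([uv[0],uv[1],1.]); o=E[:3,3]; return o+d*(z-o[2])/d[2]
def proj(p,K,E):
    c=np.linalg.inv(E)@np.append(p,1.); q=K@c[:3]; return q[:2]/q[2]
E
python3 - <<'E'
from h import *
np.set_printoptions(precision=1,suppress=True)
fs=[]
for n in ['top','scene']:
    f,K,E=grab(n); fs.append(f)
    print(n,E[:3,3],E[:3,2])
    for t,z in [('plate',101),('plate_front',103),('rack',0),('rack_edge',100),('pan',90),('short_a',100),('short_b',100),('carton',0),('jar',0)]:
        for r in env.pinpoint(n,t)[:3]: print(t,round(r['confidence'],2),np.array(r['uv']),toworld(r['uv'],K,E,z))
cv2.imwrite('pics/a_top.png',fs[0][:,:,::-1]);cv2.imwrite('pics/a_scene.png',fs[1][:,:,::-1])
print(env.state())
E
```

```text
pics
top [ 395.7   23.1 1114.1] [ 0.1  0.  -1. ]
plate 0.91 [333.7 265.7] [ 326.8 -172.6  101. ]
plate 0.7 [341.3 159.9] [ 627.7 -202.4  101. ]
plate_front 0.78 [349.7 194.7] [ 525.8 -222.7  103. ]
plate_front 0.77 [362.1 278.3] [ 293.5 -249.1  103. ]
rack 0.66 [310.7 175.8] [ 599.3 -126.9    0. ]
rack_edge 0.56 [330.5 212.3] [ 475.6 -167.6  100. ]
pan 0.92 [216.1 253.8] [356.8 157.9  90. ]
pan 0.75 [164.2 176.9] [579.7 316.3  90. ]
pan 0.58 [110.5 268.1] [314.5 460.7  90. ]
short_a 0.85 [297.7 177.8] [575.2 -75.9 100. ]
short_b 0.85 [297.7 177.8] [575.2 -75.9 100. ]
carton 0.91 [390.6 224. ] [ 447.8 -370.3    0. ]
jar 0.8 [226.4 133.3] [739.9 143.8   0. ]
scene [1458.6  642.3 1107.9] [-0.6 -0.4 -0.7]
plate 0.85 [189.8 179.9] [ 619.2 -212.7  101. ]
plate 0.84 [243.6 158.4] [ 422.7 -125.5  101. ]
plate 0.68 [255.1 266.7] [808.6 183.1 101. ]
plate_front 0.77 [203.8 166.7] [ 539.1 -215.4  103. ]
plate_front 0.76 [233.7 144.6] [ 376.1 -203.   103. ]
rack 0.74 [214.5 202.6] [ 583.2 -144.3    0. ]
rack 0.5 [205.4 165.2] [ 434.2 -303.8    0. ]
rack_edge 0.63 [222.3 162. ] [ 479.7 -178.7  100. ]
pan 0.97 [413.2 205.3] [318.  468.6  90. ]
pan 0.87 [319.5 179.2] [365.8 153.6  90. ]
pan 0.69 [336.7 233.7] [562.8 316.2  90. ]
short_a 0.59 [209.  186.1] [ 608.2 -138.2  100. ]
short_a 0.53 [227.3 190.4] [592.4 -73.4 100. ]
short_b 0.59 [209.  186.1] [ 608.2 -138.2  100. ]
short_b 0.53 [227.3 190.4] [592.4 -73.4 100. ]
carton 0.92 [189. 161.] [ 448.3 -375.1    0. ]
jar 0.94 [257.7 266.4] [738.1 143.1   0. ]
{'time_s': 1.0, 'qpos': array([-77.4,  18.3,  89.6,   0. ,  72. ,  -1.1]), 'qvel': array([-0. , -0. , -0.1, -0.1,  0. ,  0. ]), 'effort': array([  0. , -41.2, -23.2,   0.1,   0. ,  -0. ]), 'ee_pos': array([ 137.1, -558.4,  404.8]), 'ee_rot': array([180. ,  -0. ,  13.8]), 'force': array([ 0.2,  0.2, -0.1]), 'torque': array([-0.1, -0.1,  0. ]), 'gripper_width': 91.55998994771298}
```

View pics/a_top.png

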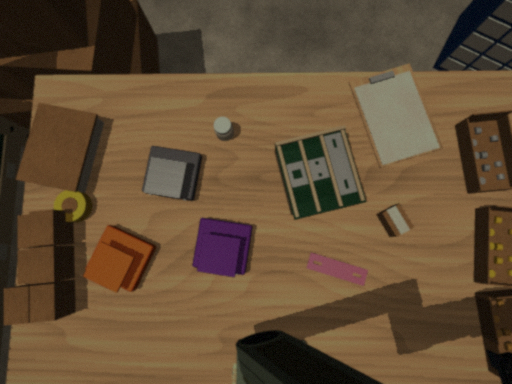

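View pics/a_scene.png

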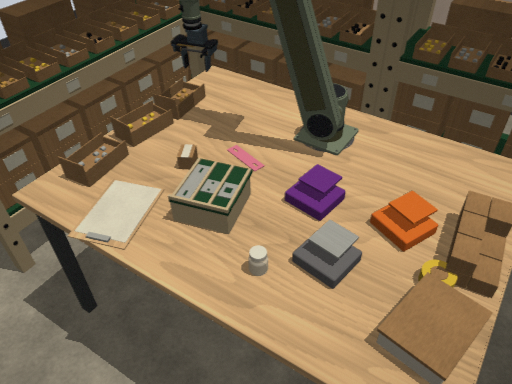

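The top picture shows the long plate in the rack's right lane (about (345,160)) and the grey scale at (172,173). The purple and orange scales and the pink plate are decoys. I'll measure these more finely.

```bash
python3 - <<'E'
from h import *
np.set_printoptions(precision=1,suppress=True)
fs={}
for n in ['top','scene']:
    f,K,E=grab(n)
    print(n,K[0,0])
    for t,z in [('plate',103),('pan',90),('rack',100),('short_a',103)]:
        for r in env.trace(n,t)[:4]:
            m=r['pixels'].astype(np.uint8)
            if m.sum()<20: continue
            cs,_=cv2.findContours(m,0,1); c=max(cs,key=cv2.contourArea).reshape(-1,2)
            w=np.array([toworld(u,K,E,z)[:2] for u in c],np.float32)
            rr=cv2.minAreaRect(w); print(t,round(r['confidence'],2),np.array(r['uv']),'ctr',np.array(rr[0]),'size',np.array(rr[1]),'ang',round(rr[2],1),'col',f[m>0].mean(0))
    c=f
    if n=='top': cv2.imwrite('pics/b_top.png',cv2.resize(f[110:230,130:380,::-1],None,fx=3.2,fy=3.2,interpolation=cv2.INTER_CUBIC))
f,K,E=save('wrist','b_wrist.png'); print(E,K)
E
```

```text
top 354.71752419897683
plate 0.76 [338.4 160.9] ctr [ 617.3 -197.7] size [182.6  53.4] ang 13.5 col [102.6  99.9  89.3]
plate 0.71 [334.4 266.9] ctr [ 319.3 -180.4] size [164.5  49.2] ang 72.7 col [134.2  77.4  83.9]
pan 0.85 [217.5 256.1] ctr [354.7 150.4] size [110.1 110.3] ang 81.4 col [74.3 34.3 82.5]
pan 0.78 [167.1 175.6] ctr [578.8 314. ] size [113.6 111.8] ang 80.4 col [112.5 109.   98.5]
pan 0.59 [112.6 267.7] ctr [319.  465.9] size [113.  112.4] ang 65.0 col [131.6  70.6  26. ]
rack 0.85 [308.  180.5] ctr [ 592.1 -135.3] size [236.3 217.8] ang 13.9 col [60.8 64.  42.8]
short_a 0.72 [298.4 173.4] ctr [586.  -73.7] size [69.5 49.8] ang 14.3 col [104.8 102.5  92. ]
short_a 0.65 [320.1 170.8] ctr [ 601.9 -135. ] size [61.7 51.2] ang 14.3 col [103.1 100.7  90.2]
scene 451.64207489918846
plate 0.95 [190.4 179.6] ctr [ 612.1 -201.5] size [172.6  55.4] ang 15.0 col [152.8 151.6 139. ]
plate 0.78 [245.5 159.9] ctr [ 417.8 -125.4] size [167.4  49.6] ang 72.8 col [204.8 117.6 129.2]
plate 0.67 [214.3 201.7] ctr [ 630.9 -111. ] size [309.9 252.8] ang 13.5 col [92.7 93.  67.7]
plate 0.63 [257.2 261. ] ctr [784.9 175.4] size [109.   53.9] ang 34.5 col [159.5 151.1 131.7]
pan 0.86 [319.1 179.6] ctr [361.7 149.7] size [117.3 113.6] ang 79.6 col [103.5  48.5 119.6]
pan 0.83 [334.6 238. ] ctr [583.9 313.3] size [114.5 118.1] ang 81.0 col [152.4 150.1 139.4]
pan 0.81 [413.7 207.8] ctr [324.7 467.2] size [113.  116.8] ang 65.4 col [202.5 101.4  37.2]
rack 0.94 [213.4 199.9] ctr [ 628.6 -115.9] size [314.6 255.7] ang 14.7 col [94.6 94.4 69. ]
short_a 0.54 [226.8 187.9] ctr [592.  -73.3] size [69.5 45.2] ang 14.7 col [153.5 153.  141.9]
short_a 0.52 [209.  184.6] ctr [ 609.  -134.9] size [63.3 47.9] ang 14.1 col [147.6 147.9 136.3]
[[   0.2   -0.9   -0.2  202.3]
 [  -1.    -0.2   -0.1 -542. ]
 [  -0.     0.2   -1.   384.7]
 [   0.     0.     0.     1. ]] [[274.4   0.  256.2]
 [  0.  274.4 190.3]
 [  0.    0.    1. ]]
```

View pics/b_top.png

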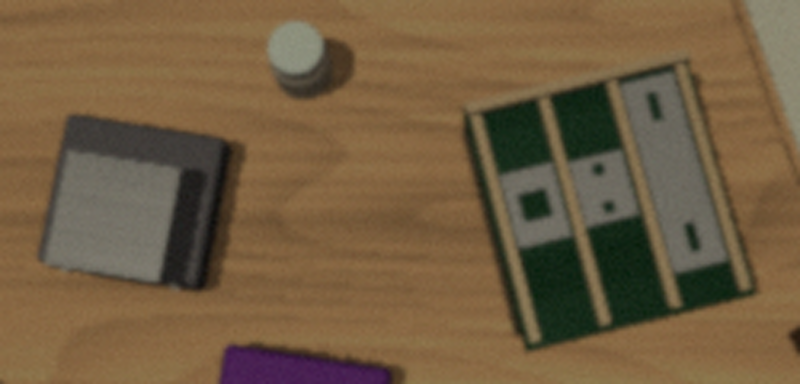

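```bash
R='';
python3 -m handwheel '[{"gripper":0,"travel":[0.034,-0.014,0],"twist":0},{"gripper":0,"travel":[0.034,-0.014,0],"twist":0},{"gripper":0,"travel":[0.034,-0.014,0],"twist":0},{"gripper":0,"travel":[0.034,-0.014,0],"twist":0},{"gripper":0,"travel":[0.034,-0.014,0],"twist":0}]' 20
python3 -m handwheel '[{"gripper":0,"travel":[0.034,-0.014,0],"twist":0},{"gripper":0,"travel":[0.034,-0.014,0],"twist":0},{"gripper":0,"travel":[0.034,-0.014,0],"twist":0},{"gripper":0,"travel":[0.034,-0.014,0],"twist":0},{"gripper":0,"travel":[0.034,-0.014,0],"twist":0}]'
python3 -m handwheel '[{"gripper":0,"travel":[0.034,-0.014,0],"twist":0},{"gripper":0,"travel":[0.034,-0.014,0],"twist":0},{"gripper":0,"travel":[0.034,-0.014,0],"twist":0},{"gripper":0,"travel":[0.034,-0.014,0],"twist":0},{"gripper":0,"travel":[0.0,0,0],"twist":0}]'
cat > look.py <<'E'
from h import *
import sys
np.set_printoptions(precision=1,suppress=True)
f,K,E=save('wrist',sys.argv[1])
s=env.state(); print(s['time_s'],s['ee_pos'],s['ee_rot'],s['force'],s['gripper_width'])
for t,z in [('plate',103),('rack',100),('pan',90)]:
    for r in env.trace('wrist',t)[:2]:
        m=r['pixels'].astype(np.uint8)
        if m.sum()<20: continue
        cs,_=cv2.findContours(m,0,1); c=max(cs,key=cv2.contourArea).reshape(-1,2)
        w=np.array([toworld(u,K,E,z)[:2] for u in c],np.float32)
        rr=cv2.minAreaRect(w); print(t,round(r['confidence'],2),np.array(r['uv']),'ctr',np.array(rr[0]),'size',np.array(rr[1]),'ang',round(rr[2],1),'col',f[m>0].mean(0))
for t,z in [('plate',100),('plate_front',103),('rack_edge',100),('pan',90)]:
    for r in env.pinpoint('wrist',t)[:2]: print(t,round(r['confidence'],2),np.array(r['uv']),toworld(r['uv'],K,E,z))
E
python3 look.py c_wrist.png
```

```text
time_s: 1.97
ee_pos: [286.5, -448.8, 404.9]
ee_rot: [180.0, -0.0, 13.8]
force: [0.5, -1.0, 0.6]
gripper_width: 61.2
time_s: 2.38
ee_pos: [435.2, -340.0, 405.0]
ee_rot: [180.0, -0.0, 13.8]
force: [0.0, 0.1, 0.2]
gripper_width: 27.5
time_s: 2.8
ee_pos: [556.9, -250.9, 404.3]
ee_rot: [-179.9, -0.2, 14.1]
force: [-0.6, -0.4, 0.8]
gripper_width: 0.8
2.85 [ 554.9 -252.5  404.2] [-180.   -0.   14.] [-0.4 -0.4 -0.7] 0.7462840572872842
plate 0.93 [219.1 108.5] ctr [ 616.8 -198.3] size [179.1  50.6] ang 13.8 col [170.1 169.2 157.1]
plate 0.56 [150.4 282.6] ctr [ 424.4 -160.9] size [11.5 25.3] ang 14.2 col [176.3 108.  120.6]
rack 0.71 [127.8  88.1] ctr [ 591.9 -133.3] size [229.  220.3] ang 14.1 col [ 94.3 110.4  76.2]
plate 0.6 [219.5 118.2] [ 618.1 -196.7  100. ]
plate_front 0.73 [222.5 209.8] [ 525.8 -220.5  103. ]
rack_edge 0.9 [169.4 234.8] [ 482.  -169.4  100. ]
pan 0.27 [ 95.4 121. ] [583.7 -70.6  90. ]
```

View pics/c_wrist.png

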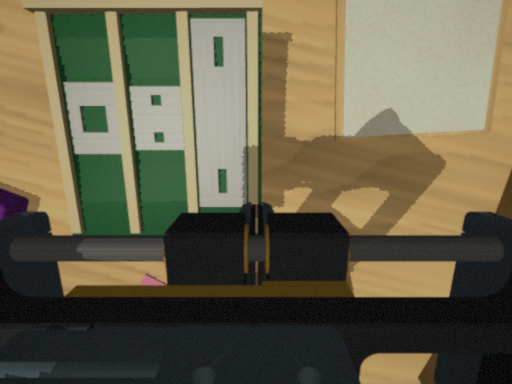

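The wrist view shows the plate at (219,108). Measured at the plate's height it is 179 x 51 mm at 13.8°, which agrees with the top view. Next I go over the rear half and come down to about 10 mm above it.

```bash

python3 -m handwheel '[{"gripper":0,"travel":[0.036,-0.0125,0],"twist":0},{"gripper":0,"travel":[0.036,-0.0125,0],"twist":0},{"gripper":0,"travel":[0.037,-0.0125,0],"twist":0},{"gripper":0,"travel":[0,0,0.03],"twist":0},{"gripper":0,"travel":[0,0,0.03],"twist":0}]'
python3 -m handwheel '[{"gripper":0,"travel":[0,0,0.025],"twist":0},{"gripper":0,"travel":[0,0,0.014],"twist":0},{"gripper":0,"travel":[0,0,0],"twist":0},{"gripper":0,"travel":[0,0,0],"twist":0}]'
```

```text
time_s: 3.62
ee_pos: [651.2, -191.6, 345.9]
ee_rot: [179.8, -0.3, 13.9]
force: [-0.0, -0.2, -1.4]
gripper_width: 0.6
time_s: 3.95
ee_pos: [649.2, -192.8, 305.5]
ee_rot: [-180.0, 0.1, 13.7]
force: [0.5, -0.4, -0.1]
gripper_width: 0.8
```

```bash

python3 -m handwheel '[{"gripper":0,"travel":[0.002,-0.002,0.005],"twist":0},{"gripper":0,"travel":[0,0,0.003],"twist":0},{"gripper":0,"travel":[0,0,0],"twist":0}]'
for i in 1; do python3 -m handwheel '[{"gripper":0,"travel":[0,0,0.001],"twist":0},{"gripper":0,"travel":[0,0,0.001],"twist":0},{"gripper":0,"travel":[0,0,0],"twist":0}]'; done
```

```text
time_s: 4.2
ee_pos: [651.0, -189.8, 298.4]
ee_rot: [180.0, -0.1, 13.8]
force: [-0.3, 0.3, -0.3]
gripper_width: 0.6
time_s: 4.45
ee_pos: [651.0, -189.7, 295.9]
ee_rot: [180.0, -0.0, 13.8]
force: [1.0, 0.7, -0.1]
gripper_width: 0.3
```

```bash

for i in 1 2; do python3 -m handwheel '[{"gripper":0,"travel":[0,0,0.001],"twist":0},{"gripper":0,"travel":[0,0,0],"twist":0},{"gripper":0,"travel":[0,0,0],"twist":0}]'; done
```

```text
time_s: 4.7
ee_pos: [651.0, -189.7, 294.7]
ee_rot: [180.0, 0.0, 13.8]
force: [-0.1, -0.3, -0.4]
gripper_width: 0.4
time_s: 4.95
ee_pos: [651.1, -189.7, 294.1]
ee_rot: [180.0, -0.0, 13.8]
force: [-0.3, 1.3, 2.1]
gripper_width: 0.6
```

```bash

for i in 1 ; do python3 -m handwheel '[{"gripper":0,"travel":[0,0,0.0005],"twist":0},{"gripper":0,"travel":[0,0,0],"twist":0},{"gripper":0,"travel":[0,0,0],"twist":0}]'; done
```

```text
time_s: 5.2
ee_pos: [651.0, -189.7, 294.1]
ee_rot: [180.0, -0.0, 13.8]
force: [-0.5, 0.8, 5.4]
gripper_width: 0.6
```

```bash

for i in 1 2; do python3 -m handwheel '[{"gripper":0,"travel":[0,0,0.0004],"twist":0},{"gripper":0,"travel":[-0.002,0,0],"twist":0},{"gripper":0,"travel":[-0.002,0,0],"twist":0}]'; done
```

```text
time_s: 5.45
ee_pos: [648.0, -190.6, 294.1]
ee_rot: [179.9, -0.2, 13.8]
force: [1.3, 0.3, 6.0]
gripper_width: 0.7
time_s: 5.7
ee_pos: [644.3, -191.6, 294.2]
ee_rot: [179.9, -0.3, 13.8]
force: [2.3, 1.5, 6.5]
gripper_width: 0.5
```

```bash

for i in 1 2; do python3 -m handwheel '[{"gripper":0,"travel":[-0.002,0,0.0003],"twist":0},{"gripper":0,"travel":[-0.002,0,0],"twist":0},{"gripper":0,"travel":[-0.002,0,0],"twist":0}]'; done; python3 look.py d.png
```

```text
time_s: 5.95
ee_pos: [638.6, -193.1, 294.1]
ee_rot: [179.8, -0.3, 13.8]
force: [2.4, 1.0, 7.1]
gripper_width: 0.4
time_s: 6.2
ee_pos: [632.7, -194.6, 293.9]
ee_rot: [179.8, -0.3, 13.8]
force: [2.7, 0.9, 6.7]
gripper_width: 0.6
6.25 [ 632.3 -194.7  293.8] [179.8  -0.3  13.8] [1.6 0.4 8.1] 0.5089962504653929
plate 0.8 [255.9 165. ] ctr [ 665.2 -186.9] size [45.3 50.3] ang 13.8 col [139.2 138.5 127.8]
rack 0.73 [138.9 136.4] ctr [ 658.9 -122.7] size [ 95.1 215.3] ang 14.1 col [ 98.2 116.8  80.4]
pan 0.59 [138.3 138.3] ctr [ 656.7 -119.5] size [100.5 227.6] ang 14.1 col [ 98.1 116.7  80.4]
```

The plate is following the tool. I keep sliding.

```bash

for i in 1 2; do python3 -m handwheel '[{"gripper":0,"travel":[-0.003,0,0.0003],"twist":0},{"gripper":0,"travel":[-0.003,0,0],"twist":0},{"gripper":0,"travel":[-0.003,0,0.0003],"twist":0}]'; done
```

```text
time_s: 6.85
ee_pos: [624.0, -196.8, 293.3]
ee_rot: [179.8, -0.3, 13.8]
force: [2.7, 0.5, 8.6]
gripper_width: 0.4
time_s: 7.1
ee_pos: [615.3, -198.9, 292.8]
ee_rot: [179.8, -0.4, 13.8]
force: [2.3, 1.7, 7.8]
gripper_width: 0.4
```

```bash

for i in 1 2; do python3 -m handwheel '[{"gripper":0,"travel":[-0.003,0,0.0004],"twist":0},{"gripper":0,"travel":[-0.003,0,0],"twist":0},{"gripper":0,"travel":[-0.003,0,0.0003],"twist":0}]'; done
```

```text
time_s: 7.35
ee_pos: [606.7, -201.1, 292.4]
ee_rot: [179.8, -0.4, 13.8]
force: [2.9, 1.3, 8.9]
gripper_width: 0.4
time_s: 7.6
ee_pos: [598.5, -203.3, 292.3]
ee_rot: [179.7, -0.5, 13.8]
force: [4.0, 1.4, 11.7]
gripper_width: 0.4
```

```bash

for i in 1 2; do python3 -m handwheel '[{"gripper":0,"travel":[-0.003,0,-0.0003],"twist":0},{"gripper":0,"travel":[-0.003,0,0],"twist":0}]'; done; python3 look.py e.png | grep -v pan
```

```text
time_s: 7.77
ee_pos: [592.5, -204.7, 292.4]
ee_rot: [179.8, -0.5, 13.8]
force: [4.6, 0.2, 10.0]
gripper_width: 0.8
time_s: 7.93
ee_pos: [586.6, -206.2, 292.5]
ee_rot: [179.8, -0.5, 13.8]
force: [3.6, 0.8, 9.1]
gripper_width: 0.4
7.9833 [ 586.2 -206.3  292.5] [179.8  -0.4  13.8] [3.3 0.4 9.4] 0.19852931824026201
plate 0.55 [254.  164.7] ctr [ 620.3 -198.5] size [44.2 49.3] ang 13.8 col [146.5 145.8 135. ]
```

```bash

for i in 1 2; do python3 -m handwheel '[{"gripper":0,"travel":[-0.003,0,-0.0001],"twist":0},{"gripper":0,"travel":[-0.003,0,0],"twist":0},{"gripper":0,"travel":[-0.003,0,0],"twist":0}]'; done
```

```text
time_s: 8.58
ee_pos: [578.1, -208.3, 292.7]
ee_rot: [179.7, -0.5, 13.8]
force: [4.5, 0.3, 9.9]
gripper_width: 0.1
time_s: 8.83
ee_pos: [569.4, -210.5, 293.0]
ee_rot: [179.7, -0.5, 13.8]
force: [4.2, 0.2, 10.2]
gripper_width: 0.3
```

```bash

for i in 1 2; do python3 -m handwheel '[{"gripper":0,"travel":[-0.003,0,-0.0003],"twist":0},{"gripper":0,"travel":[-0.003,0,0],"twist":0},{"gripper":0,"travel":[-0.003,0,-0.0001],"twist":0}]'; done
```

```text
time_s: 9.08
ee_pos: [560.7, -212.7, 293.3]
ee_rot: [179.7, -0.5, 13.8]
force: [3.8, 1.8, 10.7]
gripper_width: 0.5
time_s: 9.33
ee_pos: [552.0, -214.8, 293.7]
ee_rot: [179.7, -0.5, 13.8]
force: [4.8, 0.9, 10.6]
gripper_width: 0.5
```

```bash

python3 -m handwheel '[{"gripper":0,"travel":[-0.003,0,-0.0004],"twist":0},{"gripper":0,"travel":[-0.003,0,-0.0002],"twist":0},{"gripper":0,"travel":[0,0,0],"twist":0}]'
python3 -m handwheel '[{"gripper":0,"travel":[0,0,-0.002],"twist":0},{"gripper":0,"travel":[0,0,-0.01],"twist":0},{"gripper":20,"travel":[0,0,-0.03],"twist":0},{"gripper":100,"travel":[0,0,-0.04],"twist":0},{"gripper":100,"travel":[0,0,-0.04],"twist":0}]' 
python3 -m handwheel '[{"gripper":100,"travel":[-0.035,0,-0.02],"twist":0},{"gripper":100,"travel":[-0.04,0,0],"twist":0},{"gripper":100,"travel":[-0.04,0,0],"twist":0},{"gripper":100,"travel":[-0.03,0,0],"twist":0},{"gripper":100,"travel":[0,0,0],"twist":0}]' 
python3 look.py f.png
```

```text
time_s: 9.58
ee_pos: [545.5, -216.4, 294.1]
ee_rot: [179.8, -0.4, 13.8]
force: [2.8, -0.2, 11.0]
gripper_width: 0.6
time_s: 10.0
ee_pos: [543.6, -215.8, 413.7]
ee_rot: [-179.9, 0.2, 13.8]
force: [0.7, -0.7, 0.5]
gripper_width: 17.4
time_s: 10.42
ee_pos: [398.7, -250.6, 433.7]
ee_rot: [-179.9, 0.2, 13.6]
force: [-0.6, 0.1, -0.4]
gripper_width: 51.0
10.4667 [ 400.9 -250.6  433.8] [-180.     0.1   13.6] [ 0.6  0.  -0.4] 55.131785533574195
plate 0.79 [261.3  74.9] ctr [ 501.8 -228.2] size [157.5  49.9] ang 14.2 col [168.  166.8 154.9]
plate 0.64 [198.9 205.9] ctr [ 348.7 -209.4] size [135.7  38.6] ang 73.8 col [190.8 126.1 140.1]
rack 0.72 [169.7  42.3] ctr [ 513.3 -124.9] size [ 88.4 145.1] ang 13.6 col [ 80.2 105.2  69.9]
plate 0.91 [212.7 214.3] [ 345.8 -208.5  100. ]
plate 0.56 [258.5  72.1] [ 513.6 -224.2  100. ]
plate_front 0.74 [262.4 160.6] [ 423.3 -250.8  103. ]
plate_front 0.61 [263.8 240.6] [ 328.5 -276.2  103. ]
rack_edge 0.56 [199.3  92.2] [ 478.9 -166.8  100. ]
pan 0.28 [261.1 162.6] [ 419.  -250.6   90. ]
```

View pics/f.png

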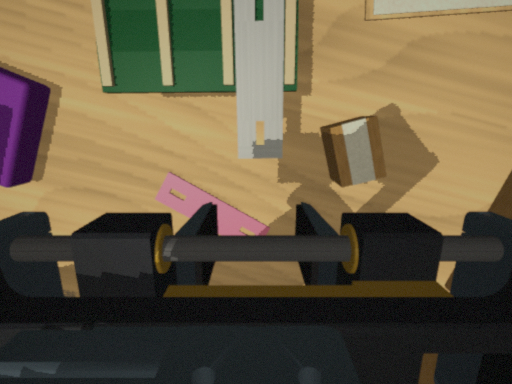

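The picture shows the plate's front end at about (261,158), sticking out past the deck edge at row 92. That's about 72 mm, as planned. I move over the grasp spot about 24 mm ahead of the edge.

```bash

python3 -m handwheel '[{"gripper":100,"travel":[0.036,0.0025,0],"twist":0.004},{"gripper":100,"travel":[0.036,0,0],"twist":0},{"gripper":100,"travel":[0,0,0.03],"twist":0},{"gripper":100,"travel":[0,0,0.03],"twist":0},{"gripper":100,"travel":[0,0,0.03],"twist":0}]' 
python3 -m handwheel '[{"gripper":100,"travel":[0,0,0.02],"twist":0},{"gripper":100,"travel":[0,0,0.008],"twist":0},{"gripper":100,"travel":[0,0,0],"twist":0},{"gripper":100,"travel":[0,0,0],"twist":0}]' 
python3 look.py g.png
```

```text
time_s: 11.23
ee_pos: [475.2, -235.4, 342.2]
ee_rot: [180.0, -0.0, 13.7]
force: [0.8, -0.0, -1.0]
gripper_width: 91.1
time_s: 11.57
ee_pos: [474.6, -236.0, 315.9]
ee_rot: [180.0, -0.0, 13.6]
force: [1.3, 0.4, 0.8]
gripper_width: 91.1
11.6167 [ 474.7 -236.1  316.7] [179.9  -0.1  13.6] [-0.3  0.5  0.1] 91.26173026737882
plate 0.72 [182.6 289.8] ctr [ 405.6 -198.1] size [17.8 39.1] ang 15.2 col [154.3  84.9  97.9]
plate 0.59 [255.7 130.4] ctr [ 530.2 -220.9] size [143.8  51. ] ang 14.2 col [156.9 155.9 144.5]
rack 0.89 [130.1 100.5] ctr [ 538.2 -151.4] size [122.2 211.6] ang 14.1 col [ 88.  110.6  74.8]
plate 0.91 [256.  161.3] [ 513.7 -226.   100. ]
plate 0.69 [194.5 303.8] [ 388.1 -204.6  100. ]
plate_front 0.94 [256.9 280. ] [ 423.1 -248.6  103. ]
rack_edge 0.77 [165.7 185.2] [ 481.1 -165.9  100. ]
```

View pics/g.png

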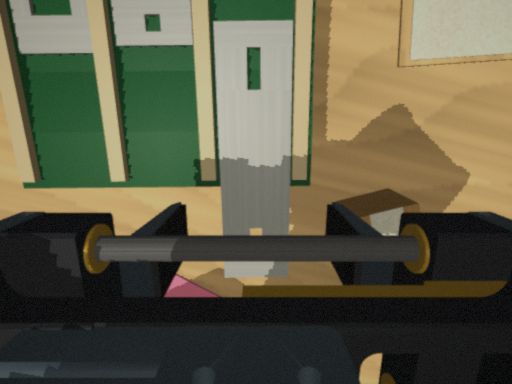

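The plate is centred between the fingers at column 256, and the deck edge at row 186 is clear behind them. Descend and grip.

```bash

python3 -m handwheel '[{"gripper":100,"travel":[-0.001,0,0.02],"twist":0.003},{"gripper":100,"travel":[0,0,0.02],"twist":0},{"gripper":100,"travel":[0,0,0.004],"twist":0},{"gripper":100,"travel":[0,0,0],"twist":0},{"gripper":100,"travel":[0,0,0],"twist":0}]' 
python3 -m handwheel '[{"gripper":40,"travel":[0,0,0],"twist":0},{"gripper":40,"travel":[0,0,0],"twist":0},{"gripper":40,"travel":[0,0,0],"twist":0},{"gripper":40,"travel":[0,0,0],"twist":0},{"gripper":40,"travel":[0,0,0],"twist":0}]' 35
python3 -m handwheel '[{"gripper":40,"travel":[0,0,0],"twist":0},{"gripper":40,"travel":[0,0,0],"twist":0},{"gripper":40,"travel":[0,0,0],"twist":0}]'
```

```text
time_s: 12.38
ee_pos: [473.2, -236.3, 272.0]
ee_rot: [180.0, -0.0, 13.4]
force: [-0.1, -0.2, 0.4]
gripper_width: 90.8
time_s: 12.8
ee_pos: [473.0, -236.2, 271.8]
ee_rot: [180.0, -0.0, 13.4]
force: [0.5, 0.2, 0.1]
gripper_width: 61.0
time_s: 13.05
ee_pos: [473.0, -236.2, 271.6]
ee_rot: [180.0, -0.0, 13.4]
force: [0.9, 0.6, 1.1]
gripper_width: 48.8
```

```bash

python3 -m handwheel '[{"gripper":20,"travel":[0,0,0],"twist":0},{"gripper":20,"travel":[0,0,-0.002],"twist":0},{"gripper":20,"travel":[0,0,-0.003],"twist":0},{"gripper":20,"travel":[0,0,-0.005],"twist":0},{"gripper":20,"travel":[0,0,-0.005],"twist":0}]' 45
python3 -m handwheel '[{"gripper":20,"travel":[0,0,-0.01],"twist":0},{"gripper":20,"travel":[0,0,-0.015],"twist":0},{"gripper":20,"travel":[0,0,-0.02],"twist":0},{"gripper":20,"travel":[0,0,-0.01],"twist":0},{"gripper":20,"travel":[0,0,0],"twist":0}]'
python3 look.py i_w.png; python3 -c "
from h import *
f,K,E=grab('scene'); cv2.imwrite('pics/i.png',cv2.resize(f[90:260,120:380,::-1],None,fx=3,fy=3,interpolation=cv2.INTER_CUBIC))"
```

```text
time_s: 13.47
ee_pos: [472.9, -236.2, 286.7]
ee_rot: [-180.0, 0.0, 13.4]
force: [0.7, -0.1, -1.1]
gripper_width: 48.8
time_s: 13.88
ee_pos: [473.6, -236.5, 344.5]
ee_rot: [179.8, -0.3, 13.4]
force: [0.8, -0.0, -1.4]
gripper_width: 48.9
13.9333 [ 473.2 -236.3  342.9] [179.9  -0.1  13.4] [-0.6 -1.  -1.6] 48.75251365686834
plate 0.87 [256.9 126. ] ctr [ 535.2 -220.9] size [180.1  75.1] ang 14.2 col [165.4 164.4 152.9]
rack 0.83 [117.2 102.7] ctr [ 534.9 -113.1] size [133.  134.4] ang 14.0 col [ 86.6 115.1  77.5]
rack 0.16 [363.2 200.5] ctr [ 496.5 -327. ] size [34.4 60.3] ang 31.0 col [95.6 77.7 51.6]
pan 0.61 [364.1 200.9] ctr [ 493.6 -332.5] size [36.2 64.1] ang 28.4 col [95.4 77.5 51.4]
pan 0.18 [254.6 124.9] ctr [ 535.4 -221.1] size [189.8  80.3] ang 14.2 col [165.3 164.3 152.7]
plate 0.78 [254.7 169.8] [ 503.  -228.7  100. ]
plate 0.39 [199.2 289.7] [ 382.3 -204.7  100. ]
rack_edge 0.97 [173.9 177.6] [ 481.  -164.8  100. ]
```

View pics/i.png

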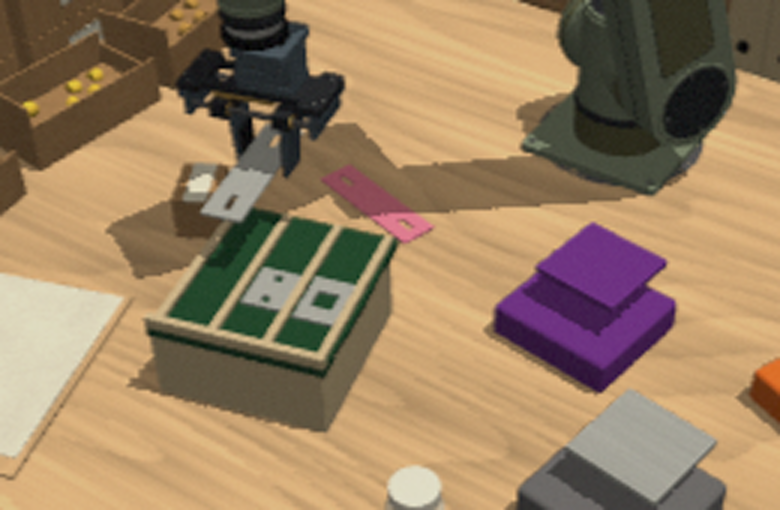

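The plate is lifted and held, and the short plates and carton are undisturbed. Next, a check whether it hangs level.

```bash
python3 - <<'E'
from h import *
np.set_printoptions(precision=1,suppress=True)
f,K,E=grab('wrist'); m=env.trace('wrist','plate')[0]['pixels']
rows=np.where(m.any(1))[0]
ds=[]
Rt=E[:3,:3]
for r in rows[2:-2:8]:
    c=np.where(m[r])[0]; w=c.max()-c.min()+1
    d=50*K[0,0]/w; p=E[:3,3]+Rt@(np.linalg.inv(K)@[c.mean(),r,1])*d
    print(r,w,c.mean(),p)
E
```

```text
2 105 253.0 [ 591.8 -205.6  172.2]
10 104 253.5 [ 588.8 -206.6  171.7]
18 102 253.5 [ 586.  -207.2  169.7]
26 102 253.5 [ 582.3 -208.1  170.7]
34 101 253.10843373493975 [ 579.  -208.6  170.1]
42 101 252.89156626506025 [ 575.2 -209.4  171.1]
50 100 253.5 [ 571.9 -210.5  170.6]
58 99 254.11111111111111 [ 568.5 -211.6  170. ]
66 99 254.0 [ 564.7 -212.5  171. ]
74 99 254.0 [ 560.9 -213.4  172. ]
82 99 254.0 [ 557.  -214.3  172.9]
90 97 254.0 [ 553.5 -215.1  170.9]
98 96 253.5 [ 549.7 -215.8  170.3]
106 96 254.5 [ 545.9 -217.2  171.3]
114 96 254.5 [ 542.  -218.1  172.3]
122 95 255.0 [ 538.1 -219.3  171.8]
130 93 255.0 [ 534.  -220.3  169.6]
138 92 255.5 [ 529.9 -221.5  169. ]
146 92 255.5 [ 525.8 -222.5  170.1]
154 93 255.0 [ 521.8 -223.2  172.7]
162 92 255.5 [ 517.6 -224.5  172.2]
170 92 255.5 [ 513.5 -225.4  173.2]
178 90 255.5 [ 508.8 -226.6  171. ]
186 89 256.0 [ 504.3 -227.9  170.4]
194 89 256.0 [ 500.  -228.9  171.5]
202 89 256.0 [ 495.8 -229.9  172.6]
210 88 255.5 [ 490.9 -230.8  172. ]
218 85 256.0 [ 484.9 -232.5  167.9]
226 86 256.5 [ 481.2 -233.7  170.8]
234 78 254.13636363636363 [ 470.2 -234.8  156.6]
269 82 256.25757575757575 [ 453.6 -240.1  169.8]
277 82 256.25757575757575 [ 449.  -241.2  170.9]
```

The plate hangs level, but I hold it only 39 mm from its middle. On the pan the fingers have to clear the edge, so the plate would end up about 37 mm off centre. I'll put it back the same way and regrip about 30 mm nearer its front end.

```bash

python3 -m handwheel '[{"gripper":20,"travel":[0,0,0.02],"twist":0},{"gripper":20,"travel":[0,0,0.025],"twist":0},{"gripper":20,"travel":[0,0,0.015],"twist":0},{"gripper":20,"travel":[0,0,0.006],"twist":0},{"gripper":20,"travel":[0,0,0],"twist":0}]'
python3 -m handwheel '[{"gripper":20,"travel":[0,0,0.002],"twist":0},{"gripper":20,"travel":[0,0,0],"twist":0},{"gripper":20,"travel":[0,0,0],"twist":0}]'
```

```text
time_s: 14.85
ee_pos: [472.6, -236.0, 274.0]
ee_rot: [-179.9, 0.1, 13.4]
force: [0.3, 0.5, -0.7]
gripper_width: 49.1
time_s: 15.1
ee_pos: [473.3, -236.4, 274.4]
ee_rot: [179.9, -0.1, 13.4]
force: [-0.6, -0.3, -0.7]
gripper_width: 48.8
```

```bash

for i in 1 2; do python3 -m handwheel '[{"gripper":20,"travel":[0,0,0.001],"twist":0},{"gripper":20,"travel":[0,0,0],"twist":0},{"gripper":20,"travel":[0,0,0],"twist":0}]'; done
```

```text
time_s: 15.35
ee_pos: [473.0, -236.2, 272.8]
ee_rot: [180.0, -0.0, 13.4]
force: [-0.0, 0.6, -1.4]
gripper_width: 48.8
time_s: 15.6
ee_pos: [473.1, -236.2, 271.6]
ee_rot: [180.0, -0.0, 13.4]
force: [-0.1, -0.7, -0.2]
gripper_width: 48.9
```

```bash

python3 -m handwheel '[{"gripper":75,"travel":[0,0,0],"twist":0},{"gripper":75,"travel":[0,0,0],"twist":0},{"gripper":75,"travel":[0,0,0],"twist":0},{"gripper":75,"travel":[0,0,0],"twist":0},{"gripper":75,"travel":[0,0,0],"twist":0}]' 60
python3 -m handwheel '[{"gripper":75,"travel":[-0.01,0,0],"twist":0},{"gripper":75,"travel":[-0.01,0,0],"twist":0},{"gripper":75,"travel":[-0.01,0,0],"twist":0},{"gripper":75,"travel":[0,0,0],"twist":0},{"gripper":75,"travel":[0,0,0],"twist":0}]'
python3 look.py j.png
python3 -m handwheel '[{"gripper":20,"travel":[0,0,0],"twist":0},{"gripper":20,"travel":[0,0,0],"twist":0},{"gripper":20,"travel":[0,0,0],"twist":0},{"gripper":20,"travel":[0,0,0],"twist":0},{"gripper":20,"travel":[0,0,0],"twist":0}]' 60
```

```text
time_s: 16.02
ee_pos: [473.0, -236.2, 271.5]
ee_rot: [180.0, -0.0, 13.4]
force: [0.4, 0.4, 0.1]
gripper_width: 68.3
time_s: 16.43
ee_pos: [442.9, -243.4, 271.6]
ee_rot: [180.0, -0.0, 13.3]
force: [-0.2, -0.3, -0.5]
gripper_width: 68.3
16.4833 [ 443.5 -243.4  271.7] [180.   -0.   13.3] [ 0.   0.3 -0.3] 68.08381203612771
plate 0.66 [253.6 109.8] ctr [ 504.9 -227.9] size [120.8  50.9] ang 14.3 col [161.2 160.1 148.5]
plate 0.42 [193.  290.4] ctr [ 402.2 -213.6] size [4.8 7.7] ang 83.9 col [142.2  75.   86.3]
rack 0.6 [113.5  71.7] ctr [ 510.3 -141.5] size [ 71.9 114.8] ang 13.3 col [ 81.9 107.8  71.3]
plate 0.83 [253.8 112.8] [ 512.8 -225.   100. ]
plate 0.53 [188.3 303.4] [ 390.1 -211.2  100. ]
plate_front 0.67 [259.4 270.7] [ 424.5 -249.2  103. ]
rack_edge 0.69 [134.9 148.5] [ 479.4 -165.9  100. ]
time_s: 17.25
ee_pos: [443.8, -243.1, 271.4]
ee_rot: [180.0, -0.0, 13.4]
force: [-0.1, -0.2, 0.2]
gripper_width: 49.1
```

```bash

python3 -m handwheel '[{"gripper":20,"travel":[0,0,0],"twist":0},{"gripper":20,"travel":[0,0,0],"twist":0},{"gripper":20,"travel":[0,0,-0.002],"twist":0},{"gripper":20,"travel":[0,0,-0.005],"twist":0},{"gripper":20,"travel":[0,0,-0.005],"twist":0}]' 60
python3 -m handwheel '[{"gripper":20,"travel":[0,0,-0.01],"twist":0},{"gripper":20,"travel":[0,0,-0.02],"twist":0},{"gripper":20,"travel":[0,0,-0.03],"twist":0},{"gripper":20,"travel":[0,0,-0.03],"twist":0},{"gripper":20,"travel":[0,0,0],"twist":0}]'
python3 - <<'E'
from h import *
np.set_printoptions(precision=1,suppress=True)
f,K,E=grab('wrist'); m=env.trace('wrist','plate')[0]['pixels']; print(env.state()['ee_pos'],env.state()['ee_rot'])
rows=np.where(m.any(1))[0]
for r in rows[2:-2:24]:
    c=np.where(m[r])[0]; w=c.max()-c.min()+1
    d=50*K[0,0]/w; print(r,w,E[:3,3]+E[:3,:3]@(np.linalg.inv(K)@[c.mean(),r,1])*d)
for r in env.pinpoint('wrist','plate_front')[:2]:print(r,toworld(r['uv'],K,E,env.state()['ee_pos'][2]-170))
E
```

```text
time_s: 17.67
ee_pos: [443.6, -243.0, 283.6]
ee_rot: [-180.0, 0.1, 13.4]
force: [-0.4, 0.4, -3.3]
gripper_width: 48.4
time_s: 18.08
ee_pos: [445.0, -243.8, 380.2]
ee_rot: [179.5, -0.5, 13.4]
force: [1.3, 0.1, -0.7]
gripper_width: 48.5
[ 443.8 -243.1  375.3] [179.8  -0.1  13.4]
2 105 [ 566.2 -215.4  212.9]
26 102 [ 556.7 -217.4  211.3]
50 101 [ 545.9 -220.2  212.6]
74 99 [ 535.2 -222.7  212.4]
98 96 [ 524.3 -226.1  210.6]
122 95 [ 512.4 -228.7  211.9]
146 93 [ 500.2 -231.6  211.7]
170 91 [ 487.5 -234.6  211.5]
194 89 [ 474.2 -237.8  211.2]
218 85 [ 459.3 -242.   207.4]
267 82 [ 429.  -248.9  208.7]
{'uv': [256.8, 291.1], 'confidence': 0.97} [ 409.8 -253.7  203.7]
{'uv': [255.3, 273.5], 'confidence': 0.96} [ 421.8 -249.9  203.7]
```

Regripped, level and about 20 mm from the end. Now I carry it over towards the grey scale.

```bash

python3 -m handwheel '[{"gripper":20,"travel":[0.003,-0.01,0],"twist":0},{"gripper":20,"travel":[0.006,-0.02,0],"twist":0},{"gripper":20,"travel":[0.0105,-0.034,0],"twist":0},{"gripper":20,"travel":[0.0105,-0.034,0],"twist":0},{"gripper":20,"travel":[0.0105,-0.034,0],"twist":0}]'
python3 -m handwheel '[{"gripper":20,"travel":[0.0105,-0.034,0],"twist":0},{"gripper":20,"travel":[0.0105,-0.034,0],"twist":0},{"gripper":20,"travel":[0.0105,-0.034,0],"twist":0},{"gripper":20,"travel":[0.0105,-0.034,0],"twist":0},{"gripper":20,"travel":[0.0105,-0.034,0],"twist":0}]'
python3 -m handwheel '[{"gripper":20,"travel":[0.0105,-0.034,0],"twist":0},{"gripper":20,"travel":[0.0105,-0.034,0],"twist":0},{"gripper":20,"travel":[0.0105,-0.034,0],"twist":0},{"gripper":20,"travel":[0.0105,-0.034,0],"twist":0},{"gripper":20,"travel":[0.0105,-0.034,0],"twist":0}]'
python3 -m handwheel '[{"gripper":20,"travel":[0.0105,-0.034,0],"twist":0},{"gripper":20,"travel":[0.006,-0.02,0],"twist":0},{"gripper":20,"travel":[0.003,-0.01,0],"twist":0},{"gripper":20,"travel":[0,0,0],"twist":0.05},{"gripper":20,"travel":[0,0,0],"twist":0.1}]'
python3 -m handwheel '[{"gripper":20,"travel":[0,0,0],"twist":0.1},{"gripper":20,"travel":[0,0,0],"twist":0.1},{"gripper":20,"travel":[0,0,0],"twist":0.041},{"gripper":20,"travel":[0,0,0],"twist":0},{"gripper":20,"travel":[0,0,0],"twist":0}]'
python3 look.py k.png
python3 - <<'E'
from h import *
np.set_printoptions(precision=1,suppress=True)
f,K,E=grab('top')
for r in env.trace('top','pan')[:4]: print(r['confidence'],r['uv'])
E
```

```text
time_s: 18.65
ee_pos: [451.9, -103.5, 372.0]
ee_rot: [-179.9, 0.2, 13.3]
force: [1.7, 0.7, -1.1]
gripper_width: 48.8
time_s: 19.07
ee_pos: [463.2, 74.4, 372.1]
ee_rot: [-180.0, 0.2, 13.4]
force: [0.9, -0.1, -1.9]
gripper_width: 48.7
time_s: 19.48
ee_pos: [474.8, 251.9, 371.8]
ee_rot: [180.0, 0.2, 13.4]
force: [1.7, -0.4, -1.8]
gripper_width: 48.6
time_s: 19.9
ee_pos: [479.3, 317.1, 371.8]
ee_rot: [179.9, 0.2, 4.7]
force: [-0.3, -1.0, -1.9]
gripper_width: 48.8
time_s: 20.32
ee_pos: [479.7, 316.0, 372.6]
ee_rot: [179.9, 0.1, -9.0]
force: [-0.8, -0.8, -2.0]
gripper_width: 48.5
20.3667 [479.8 316.1 372.8] [179.9   0.1  -9. ] [-0.8 -0.2 -2.8] 48.62126604466392
plate 0.78 [254.2 112. ] ctr [540.3 307. ] size [ 83.8 201. ] ang 81.4 col [153.2 152.1 140.9]
pan 0.77 [445.4 269.4] ctr [355. 134.] size [22.6 39.6] ang 80.7 col [ 98.4  40.8 113. ]
pan 0.68 [194.4  79.3] ctr [586.2 356.8] size [ 24.9 109.8] ang 81.3 col [175.7 174.3 161.9]
plate 0.93 [257.  112.8] [553.6 303.7 100. ]
plate_front 0.95 [258. 271.] [401.3 326.6 103. ]
pan 0.61 [427.2 277.7] [357.5 150.   90. ]
0.88 [176.4, 173.9]
0.64 [221.8, 253.9]
```

View pics/k.png

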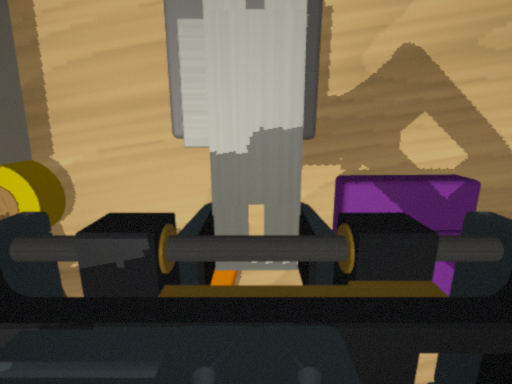

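The wrist view shows the grey scale with the plate above it and the pan's left strip at (194,79). That puts the pan's centre at (580,315), which agrees with both other cameras. Align and come down to about 12 mm above the pan.

```bash

python3 -m handwheel '[{"gripper":20,"travel":[0.012,-0.008,0],"twist":-0.004},{"gripper":20,"travel":[0.01,-0.006,0],"twist":0},{"gripper":20,"travel":[0,0,0.02],"twist":0},{"gripper":20,"travel":[0,0,0.03],"twist":0},{"gripper":20,"travel":[0,0,0.025],"twist":0}]'
python3 -m handwheel '[{"gripper":20,"travel":[0,0,0.015],"twist":0},{"gripper":20,"travel":[0,0,0.008],"twist":0},{"gripper":20,"travel":[0,0,0],"twist":0},{"gripper":20,"travel":[0,0,0],"twist":0}]'
python3 -c "
from h import *
f,K,E=grab('scene'); cv2.imwrite('pics/l.png',cv2.resize(f[140:300,230:430,::-1],None,fx=3.5,fy=3.5,interpolation=cv2.INTER_CUBIC))"; python3 look.py l_w.png
```

```text
time_s: 21.23
ee_pos: [504.1, 327.0, 297.5]
ee_rot: [-180.0, -0.0, -8.8]
force: [-0.3, -0.9, -2.3]
gripper_width: 48.5
time_s: 21.57
ee_pos: [504.3, 327.2, 275.8]
ee_rot: [-180.0, -0.0, -8.8]
force: [0.4, -0.2, -1.7]
gripper_width: 48.3
21.6667 [504.5 327.3 276.9] [-179.9   -0.1   -8.8] [-0.1  0.2 -1.4] 48.607402305491135
plate 0.66 [255.4 112.7] ctr [568.1 318.6] size [ 51.9 123.8] ang 81.5 col [152.1 151.1 140.1]
pan 0.79 [309.5  91.9] ctr [572.6 274.9] size [ 29.8 109.3] ang 81.3 col [145.9 144.7 133.5]
plate 0.95 [254.1 116.4] [574.6 318.3 100. ]
plate_front 0.9 [256.  273.9] [480.7 331.7 103. ]
```

View pics/l.png

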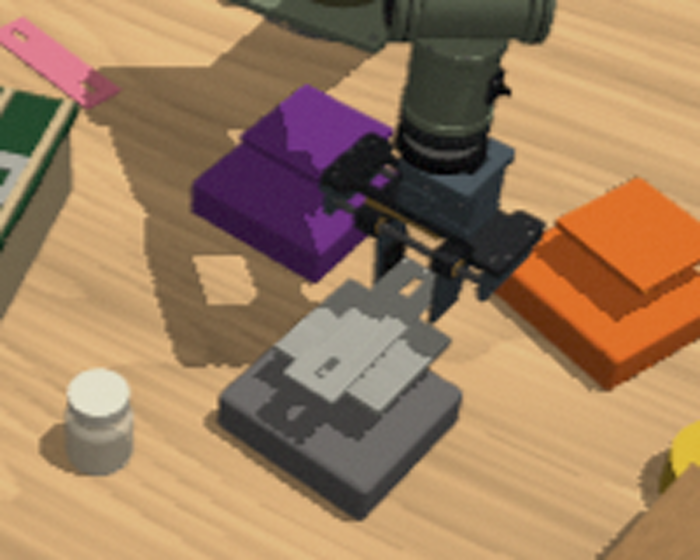

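The plate hovers over the pan and the fingers are just clear of its near edge. Back off 2 mm and lower gently.

```bash

python3 -m handwheel '[{"gripper":20,"travel":[-0.002,0,0.005],"twist":0},{"gripper":20,"travel":[0,0,0.004],"twist":0},{"gripper":20,"travel":[0,0,0.002],"twist":0},{"gripper":20,"travel":[0,0,0],"twist":0},{"gripper":20,"travel":[0,0,0],"twist":0}]'
for i in 1 ; do python3 -m handwheel '[{"gripper":20,"travel":[0,0,0.001],"twist":0},{"gripper":20,"travel":[0,0,0],"twist":0},{"gripper":20,"travel":[0,0,0],"twist":0}]'; done
```

```text
time_s: 22.43
ee_pos: [502.0, 327.2, 264.0]
ee_rot: [180.0, 0.0, -8.8]
force: [-0.8, 0.1, -2.3]
gripper_width: 48.9
time_s: 22.68
ee_pos: [502.1, 327.3, 263.4]
ee_rot: [180.0, -0.0, -8.8]
force: [0.1, 0.2, -1.2]
gripper_width: 48.5
```

```bash

for i in 1 2; do python3 -m handwheel '[{"gripper":20,"travel":[0,0,0.0007],"twist":0},{"gripper":20,"travel":[0,0,0],"twist":0},{"gripper":20,"travel":[0,0,0],"twist":0}]'; done
```

```text
time_s: 22.93
ee_pos: [502.1, 327.2, 262.7]
ee_rot: [180.0, -0.0, -8.8]
force: [-0.2, -0.3, -1.5]
gripper_width: 48.9
time_s: 23.18
ee_pos: [502.1, 327.3, 262.1]
ee_rot: [-180.0, -0.0, -8.8]
force: [0.5, 0.3, -2.1]
gripper_width: 48.7
```

```bash

for i in 1 2; do python3 -m handwheel '[{"gripper":20,"travel":[0,0,0.0006],"twist":0},{"gripper":20,"travel":[0,0,0],"twist":0},{"gripper":20,"travel":[0,0,0],"twist":0}]'; done
```

```text
time_s: 23.43
ee_pos: [502.1, 327.3, 261.5]
ee_rot: [-180.0, -0.0, -8.8]
force: [0.0, -0.1, -0.8]
gripper_width: 48.7
time_s: 23.68
ee_pos: [502.1, 327.3, 261.4]
ee_rot: [-180.0, -0.0, -8.8]
force: [-1.5, 0.1, 3.8]
gripper_width: 48.8
```

Contact (3.8 N, with z stopped at 261.4). Release, lower the grip force, and withdraw straight up once open.

```bash

python3 -m handwheel '[{"gripper":20,"travel":[0,0,-0.0004],"twist":0},{"gripper":75,"travel":[0,0,0],"twist":0},{"gripper":75,"travel":[0,0,0],"twist":0},{"gripper":75,"travel":[0,0,0],"twist":0},{"gripper":75,"travel":[0,0,0],"twist":0}]' 20
python3 -m handwheel '[{"gripper":75,"travel":[0,0,0],"twist":0},{"gripper":75,"travel":[0,0,0],"twist":0}]'
python3 look.py m.png; python3 -c "
from h import *
f,K,E=grab('scene'); cv2.imwrite('pics/m.png',cv2.resize(f[140:300,230:430,::-1],None,fx=3.5,fy=3.5,interpolation=cv2.INTER_CUBIC))"
```

```text
time_s: 24.1
ee_pos: [502.1, 327.3, 261.0]
ee_rot: [180.0, 0.0, -8.8]
force: [0.3, 0.6, -0.0]
gripper_width: 68.3
time_s: 24.27
ee_pos: [502.1, 327.2, 261.1]
ee_rot: [180.0, 0.0, -8.8]
force: [-0.3, 0.4, -0.2]
gripper_width: 68.6
24.3167 [502.1 327.3 261.1] [180.    0.   -8.8] [-0.9 -0.6  0.1] 68.61060843777484
plate 0.96 [253.3 112.8] ctr [565.6 318.2] size [ 46.6 111.3] ang 81.6 col [149.5 148.4 137.4]
pan 0.69 [306.3  92.4] ctr [569.1 276.5] size [ 31.2 101.1] ang 81.2 col [145.4 144.2 133. ]
plate 0.81 [255.1 112.9] [573.  317.3 100. ]
plate_front 0.93 [258.4 274.6] [486.4 328.8 103. ]
```

View pics/m.png

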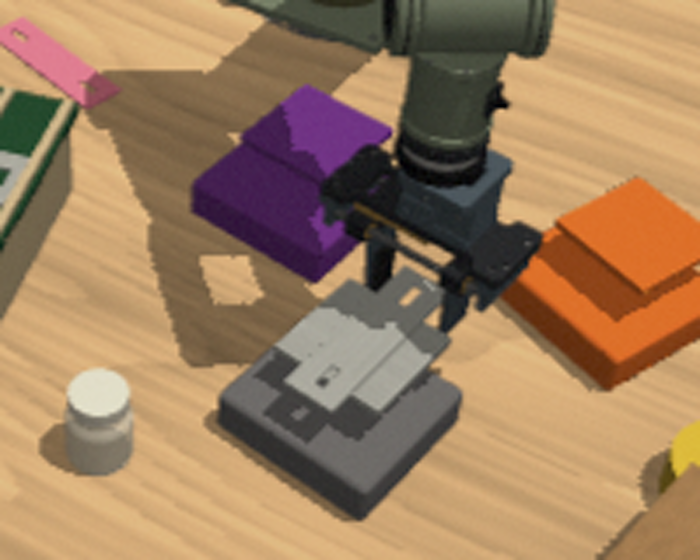

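The plate lies flat on the pan and the fingers are clear of it. Withdraw upwards, then make the last checks.

```bash

python3 -m handwheel '[{"gripper":75,"travel":[0,0,-0.005],"twist":0},{"gripper":75,"travel":[0,0,-0.015],"twist":0},{"gripper":75,"travel":[0,0,-0.03],"twist":0},{"gripper":75,"travel":[0,0,-0.04],"twist":0},{"gripper":75,"travel":[0,0,-0.04],"twist":0}]'
python3 -m handwheel '[{"gripper":75,"travel":[-0.035,0,-0.02],"twist":0},{"gripper":75,"travel":[-0.04,0,0],"twist":0},{"gripper":75,"travel":[-0.03,0,0],"twist":0},{"gripper":75,"travel":[0,0,0],"twist":0},{"gripper":75,"travel":[0,0,0],"twist":0}]'
python3 look.py n_w.png; python3 - <<'E'
from h import *
np.set_printoptions(precision=1,suppress=True)
for n in ['top','scene']:
    f,K,E=grab(n)
    for t,z in [('plate',93),('pan',90),('short_a',103)]:
        for r in env.trace(n,t)[:4]:
            m=r['pixels'].astype(np.uint8); cs,_=cv2.findContours(m,0,1); c=max(cs,key=cv2.contourArea).reshape(-1,2)
            rr=cv2.minAreaRect(np.array([toworld(u,K,E,z)[:2] for u in c],np.float32)); print(n,t,round(r['confidence'],2),np.array(rr[0]),np.array(rr[1]),round(rr[2],1))
    for t in ['carton','jar']:
        for r in env.pinpoint(n,t)[:1]: print(t,toworld(r['uv'],K,E,0))
cv2.imwrite('pics/n.png',f[:,:,::-1])
E
```

```text
time_s: 25.13
ee_pos: [501.7, 327.1, 392.3]
ee_rot: [179.9, 0.1, -8.8]
force: [1.1, 0.2, 0.2]
gripper_width: 68.6
time_s: 25.55
ee_pos: [397.0, 343.3, 412.2]
ee_rot: [-180.0, -0.1, -8.7]
force: [0.1, -0.6, 0.7]
gripper_width: 68.3
25.6 [398.1 343.4 411.9] [-180.    -0.1   -8.7] [0.5 0.7 0.8] 68.40643526318026
plate 0.94 [256.8  49.9] ctr [527.5 322.9] size [50.9 91.2] ang 81.3 col [176.7 175.4 163.2]
pan 0.71 [431.3 178.3] ctr [365.2 152.1] size [114.3  92.5] ang 81.4 col [ 96.3  40.2 109.8]
pan 0.61 [285.5  27. ] ctr [544.5 280. ] size [31.5 55. ] ang 80.4 col [168.4 167.3 155.7]
plate 0.86 [255.5   5.6] [569.4 318.6 100. ]
plate_front 0.68 [258.9 107.4] [478.  329.1 103. ]
pan 0.86 [427.4 194.3] [356.2 153.5  90. ]
top plate 0.86 [572.6 316.8] [ 51.6 180.1] 81.8
top plate 0.63 [ 318.4 -182.8] [165.5  46.5] 73.2
top plate 0.62 [726.2 142.7] [71.7 57.1] 0.7
top pan 0.73 [570.4 276.3] [ 34.1 109.6] 83.2
top pan 0.73 [355.  150.8] [109.6 108.9] 82.0
top pan 0.47 [293.3 518.8] [55.7 28.9] 30.5
top short_a 0.8 [ 602.7 -135.7] [61.3 51.3] 12.7
top short_a 0.67 [585.9 -74.7] [73.6 52.7] 12.9
carton [ 454.9 -365.5    0. ]
jar [735.8 141.1   0. ]
scene plate 0.8 [575.6 316.3] [ 56.1 183.9] 81.4
scene plate 0.55 [ 405.  -134.6] [169.3  53.1] 72.1
scene pan 0.87 [359.5 151.7] [113. 118.] 81.3
scene pan 0.72 [323.8 467.2] [112.3 115.7] 65.1
scene short_a 0.71 [ 608.4 -135. ] [66.5 50.1] 14.1
scene short_a 0.62 [594.8 -70.7] [64.  45.3] 10.7
carton [ 464.7 -372.6    0. ]
jar [750. 151.   0.]
```

View pics/n.png

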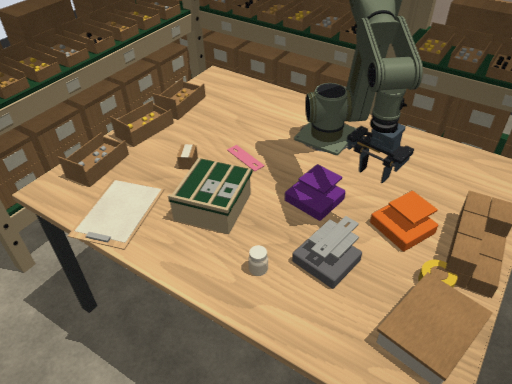

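The plate rests on the grey pan at (335,240), about 8 mm from its centre. The gripper is clear and the bystanders look unmoved.

```bash
python3 -c "
from workcell import env
print(env.job_done()); print(env.state()['time_s'])"
```

```text
the job is handed in; nothing more can be done
None
the job is handed in; nothing more can be done
```

The long plate is lying flat on the pan of the grey bench scale, and I handed the job in at about 26 s of the 64 s allowed.

**What I did:** I pressed on the rear half with about 6–12 N and slid the plate out until about 72 mm stuck out. I gripped and lifted it, then saw that this grip would leave it about 37 mm off the pan's centre. So I set it back down on the rack, gripped it about 20 mm from its front end and lifted it again. I lowered it onto the pan with about 4 N of contact, opened the fingers and backed away.

**Last checks:**
- **Plate:** the top camera puts its middle at (573, 317), about 8 mm from the pan's centre at (580, 315). The scene camera agrees to about 3 mm. Its outline there measures 180 x 52 mm, which is right for a plate lying flat.
- **Robot:** the gripper is clear of everything and the force reading is about zero.
- **Short plates:** the cameras put them within about 4 mm of where they started.
- **Carton and jar:** the jar readings shifted by 5–14 mm and the carton's by 9–17 mm. The two cameras disagreed on the jar's direction. I take this as detection scatter, because both look unmoved in the pictures and nothing touched them, but I did not measure them again.

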